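# Clip the lid onto the citrus crock

## Task

Put the wooden lid on the stoneware fruit crock so that it sits fully down all round (set it down, do not drop it), then push each of the two steel clip handles in against its end of the crock, past the stiff point, until its hook snaps down behind the ridge on the lid. A clip that leans over the crock's mouth must first be swung outward to let the lid in. Leave the crock standing where it is, with the fruit inside, and do not disturb the things round it.

Things in the scene. Friction and masses are not known exactly. Their poses are not given: they have to be found in the camera images.
- crock: White stoneware box with blue bands, 2.6 kg, loose: outside 180 (its x) x 124 (y) x 88 high, walls and floor 6 mm, open top; clips at its two x ends. Holds a lemon and a lime (tops below 65 mm). Origin: centre of the underside, z up. Slides at 11 to 20 N. Four bystanders stand close along its -y side.
- lid: Wooden lid, 0.28 kg: board 184 (x) x 128 (y) x 8; below it a black sealing plug 164 x 108 (lower half 158 x 102), 6 deep, fits the crock's 168 x 112 mouth either way round. Steel catch ridge (4 high, 75 along y, sloping down outward to the edge) on top at x = -83 and +83. Origin: centre of the plug's underside, 82 mm above the crock's origin when seated; board 6 to 14 up.
- lid_grip (a point): Middle of the lid's wooden grip bar: 90 long (lid's x), 18 wide (y), from 14 to 40 mm above the lid's origin; this point is 27 mm above it. Pinch across the 18 mm.
- clip_a (a joint): Steel spring clip at the crock's +x end, hinged 99 mm from the crock's centre, 48 up, axis along y. Value 0: shut, upright; grows as its top swings out (stop 1.15); stays where left. Under 0.5 the hook is in the lid's way. Closing: far out, follow its arc (a level push binds); the hook meets the ridge near 0.2, resists most (6 to 10 N at the tab) near 0.14, then snaps to 0 +- 0.04.
- clip_a_tab (a point): Outermost edge of clip_a's press tab, a 60 mm rolled edge along y; clip upright, it is 45 mm above the hinge and 9.5 mm outboard of it. Push here towards the crock. Inward of the hinge (23 mm in, 50 up) lies the hook bar, 7 mm thick and 57 long; no lid, clip under 0.5, its underside is 94 to 99 mm above the bench: push it outward from inside to open the clip.
- clip_b (a joint): The same clip at the crock's -x end (mirror image): 0 snapped shut, grows as its top swings outward, towards the crock's -x.
- clip_b_tab (a point): Outermost edge of clip_b's press tab, as clip_a_tab, on the -x side.
- lemon: Yellow lemon, 78 x 55 x 56, lying in the crock; stays inside.
- lime: Green lime, 55 x 46 x 45, lying in the crock; stays inside.
- bitters: Small amber bottle with red cap, 48 dia x 134 high, bystander close to the crock. Origin: centre of the underside.
- tumbler: Clear glass tumbler, 70 dia x 86 high, bystander close to the crock. Origin: centre of the underside.
- goblet: Pink stemmed glass, 75 dia x 146 high, bystander close to the crock. Origin: centre of the underside.
- jigger: Brass double-cone measure, 44 dia x 80 high, bystander close to the crock. Origin: centre of the underside.
- water_bottle: Green glass bottle, 70 dia x 272 high, bystander in the back row. Origin: centre of the underside.
- shaker: Steel cocktail shaker, 69 dia x 193 high, bystander in the back row. Origin: centre of the underside.
- muddler: Dark wooden muddler standing on end, 33 dia x 185 high, bystander in the back row. Origin: centre of the underside.
There are look-alikes about, which are no part of the job. There is more than one size of the lemon; the job needs the middle-sized.

How it is judged (in metres and radians):
On the way, in this order (a step that is already met when the one before it is completed fails the run):
1. the lid sits fully down in the crock, both clips still open (z of lid in the frame of crock between 0.078 and 0.0845 m and x of lid in the frame of crock between -0.005 and 0.005 m and y of lid in the frame of crock between -0.005 and 0.005 m and angle between the z axis of lid and the z axis of crock, either way round below 0.035 rad and value of joint each of clip_a, clip_b above 0.2 rad), for 0.2 s.
2. one clip has snapped shut over the lid (value of joint any of clip_a, clip_b below 0.085 rad and z of lid in the frame of crock between 0.078 and 0.0845 m and x of lid in the frame of crock between -0.005 and 0.005 m and y of lid in the frame of crock between -0.005 and 0.005 m and angle between the z axis of lid and the z axis of crock, either way round below 0.035 rad), for 0.2 s.
At the end, for the whole second after the job is handed in: Both clips snapped shut (joints below 0.085) over the lid, which is seated in the crock (centred within 5 mm, fully down to within 2.5 mm, level); the crock upright, at rest and within 50 mm of where it stood; lemon and lime inside it (value of joint each of clip_a, clip_b below 0.085 rad and z of lid in the frame of crock between 0.078 and 0.0845 m and x of lid in the frame of crock between -0.005 and 0.005 m and y of lid in the frame of crock between -0.005 and 0.005 m and angle between the z axis of lid and the z axis of crock, either way round below 0.035 rad and x of lemon in the frame of crock between -0.085 and 0.085 m and y of lemon in the frame of crock between -0.057 and 0.057 m and z of lemon in the frame of crock between -0.002 and 0.08 m and x of lime in the frame of crock between -0.085 and 0.085 m and y of lime in the frame of crock between -0.057 and 0.057 m and z of lime in the frame of crock between -0.002 and 0.08 m and distance of crock from where it was at the start of the episode below 0.05 m and angle between crock's own z axis and vertical below 0.03 rad and linear speed of each of crock, lid below 0.02 m/s); the robot touches nothing.
It fails at once if the lid drops onto the crock (comes down on its mouth faster than 0.4 m/s) (linear speed of lid above 0.4 m/s and horizontal distance between lid and crock below 0.06 m and z of lid in the frame of crock between 0.0835 and 0.1 m).
It fails at once if a bystander is pushed more than 30 mm or tipped (distance of any of bitters, tumbler, goblet, jigger, water_bottle, shaker, muddler from where it was at the start of the episode above 0.03 m or angle between any of bitters, tumbler, goblet, jigger, water_bottle, shaker, muddler's own z axis and vertical above 0.4 rad).
It also fails if it takes over 64 s, if anything falls off the work surface, if the arm or the gripper's body presses on something with over 40 N, if the wrist force passes 120 N, or if a joint passes its speed limit or range.

## Robot

A 6-joint arm with a two-finger parallel gripper is mounted at the origin on a cart in front of the work surface, level with it; the furniture and walls round the work are solid. World frame = base frame: x ahead of the robot, y to its left, z up, the work surface at z = 0. Lengths are in m, angles in degrees, forces in N, time in s.
With the tool pointing down it reaches from about 0.4 to 0.825 m from the base axis. Payload 7 kg.
Tool frame: the origin (TCP) lies on the centre line of the jaws, within the pads' length; the fingertips stand 19 mm ahead of it and the grasp point (between the pads) is the TCP; z points along the fingers, y is the line along which they close (so a half turn about z gives the same grasp; the last joint's range is limited). The gripper opens to 88 mm and grips with 3 to 60 N. Pads are 19 mm wide; open, the fingers measure 130 mm over their backs; the gripper's body (78 mm by 193 mm) begins 47 mm behind the grasp point.
Start: joints at [89.158, 20.546, 0.682, 0, -70.136, -16.507], TCP at [0.201, 0.644, 0.246] pointing down, gripper open.
Joint ranges: [-176.03, 176.03], [-82.01, 121.73], [-58.28, 71.71], [-173.87, 95.51], [-174.79, -0.11], [-173.66, 173.66]. Speed limits (degrees/s): [136.94, 136.94, 172.46, 180, 180, 180].

## Interface

Orientations are given as [roll, pitch, yaw] about the fixed x, y, z axes, in that order (R = Rz(yaw) Ry(pitch) Rx(roll)).
In Python, from plant import get_state, capture, close_job gives the robot as it stands.
- The arm moves only by the tool apply_moves, never from a script. Its argument "targets" is a list of rows, each a list of 7 numbers: the opening, from 0 (shut) to 1 (fully open), then the shift along the tool's x, y, z normalised to -1 to 1, where 1 is 1000 mm, then the turn, a rotation vector about the tool's x, y, z normalised to -1 to 1, where 1 is 90 degrees. In form: [[claw, tx, ty, tz, ax, ay, az], ...]. A call has 1 to 20 rows; each row shifts and turns the commanded pose from where the row before left it, along the tool's axes as they then stand; what a row does not reach is not made up. A row lasts 1/12 s, in which the tool goes at most 41.7 mm and 7.16 degrees, less where a joint would pass 70% of its speed; a pose out of reach is approached as far as the arm can. A call with a number of a shift or a turn outside -1 to 1 is refused whole. A call with a gripper value outside its range is refused whole. The fingers move at their own pace and stop on an object; "newtons" is the grip in N (left out, the last holds). Time passes only in rows, so rows that do not move let the fingers close. It gives the time, the measured TCP pose, the force, the opening and the grip force at its end, in the units of the state.
- get_state(): the state, without advancing time (a new reading comes with each control period).
- capture(name): name is "scene" or "top" or "wrist"; returns a dict with "frame" (480x640x3 uint8, red, green, blue), "range_z" (480x640 float32, m along the optical axis (not along the pixel's ray), 0 where there is no reading), "camera_matrix" (3x3 intrinsics, pixels), "T" (4x4, takes a point from camera to world coordinates). Camera axes: x right, y down, z forward; pixel columns grow to the right and rows downward; lengths in m; the calibration is good to about 2 mm. A picture is of the moment at which its call begins.
- close_job(): hands the job in; it is judged then, once.
The state is a dict: "time_s": time; "joints": joint angles; "qd": joint speeds; "joint_torque": joint torques, N m; "tcp_pos": TCP position; "eef_rot": TCP orientation; "contact_force": force on the tool from outside, world axes, zero at the start; "moment": the same for the moment, N m; "gripper_width": finger opening in m; "gripper_force": force on a finger pad.
Only numpy, scipy, OpenCV 4.12 (cv2) and the standard library are available. Lean on these libraries where they do the work, as an engineer would, in place of code of your own. Each camera call takes 0.05 s, during which the arm holds its last target. There are 200 camera calls.

## Working session

There is one attempt and no reset: what is moved stays moved. The work goes in short steps, Python scripts to look and compute and a tool call to move; the robot and the scene stay as the last step left them, time stands still between calls to the robot, and variables do not carry over. Pictures are saved under pics/ and viewed, at most 10 in all, crops included, and the job is handed in when it is done.

Besides the shell and the picture viewer there is one more tool, called in YAML: its name, and indented under it one key for each argument. apply_moves: Moves the arm, as the interface text tells. Scaled input: -1 to 1 covers 1000 mm each way for a shift and 90 degrees each way for a turn. Its arguments: {"type":"object","properties":{"targets":{"type":"array","items":{"type":"array","items":{"type":"number"}}},"newtons":{"type":"number"}},"required":["targets"]}

```bash
ls; mkdir -p pics; cat > h.py <<'E'
import numpy as np, cv2
from plant import get_state, capture, close_job
def cap(n):
    c=capture(n); np.savez('last_%s.npz'%n,**c); return c
def pts(c):
    K=c['camera_matrix'];d=c['range_z'];v,u=np.mgrid[:480,:640]
    P=np.stack([(u-K[0,2])/K[0,0]*d,(v-K[1,2])/K[1,1]*d,d],-1)
    W=P@c['T'][:3,:3].T+c['T'][:3,3]; W[d==0]=np.nan; return W
def save(c,f): cv2.imwrite('pics/'+f,c['frame'][:,:,::-1])
def load(n): return dict(np.load('last_%s.npz'%n))
E
python3 - <<'E'
from h import *
a=cap('scene');b=cap('top')
im=np.hstack([a['frame'],b['frame']])[:,:,::-1]
save(a,'scene.png');save(b,'top.png')
print(get_state()); print(b['T'],b['camera_matrix'])
E
```

```text
pics
{'time_s': 0.1, 'joints': array([ 8.91604021e+01,  2.05865081e+01,  6.40335554e-01, -1.80291258e-02,
       -7.01361870e+01, -1.65074878e+01]), 'qd': array([-0.00179151, -0.09274597,  0.08259364,  0.00554156,  0.00150454,
       -0.01882238]), 'joint_torque': array([-7.58928672e-04, -5.84161127e+01,  2.93750274e+01,  7.01546609e+00,
        1.00862994e-02, -5.35588163e-05]), 'tcp_pos': array([0.2011507 , 0.64391054, 0.2447347 ]), 'eef_rot': array([ 1.79916219e+02, -7.15285465e-03, -1.73532188e+01]), 'contact_force': array([ 0.24965129, -0.12758856, -0.62904577]), 'moment': array([0.01318179, 0.02351998, 0.01072632]), 'gripper_force': 0.0, 'gripper_width': 0.0873112239710156}
[[-1.57230565e-03 -9.93801785e-01  1.11155475e-01  4.85630344e-01]
 [-9.99961895e-01  6.08016545e-04 -8.70850321e-03  1.44682574e-01]
 [ 8.58694167e-03 -1.11164932e-01 -9.93764873e-01  1.06005188e+00]
 [ 0.00000000e+00  0.00000000e+00  0.00000000e+00  1.00000000e+00]] [[508.33802146   0.         314.41666313]
 [  0.         508.33802146 233.40220671]
 [  0.           0.           1.        ]]
```

View pics/scene.png

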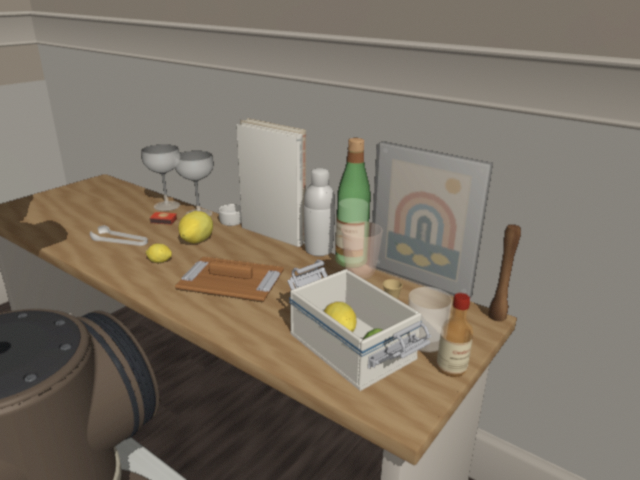

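View pics/top.png

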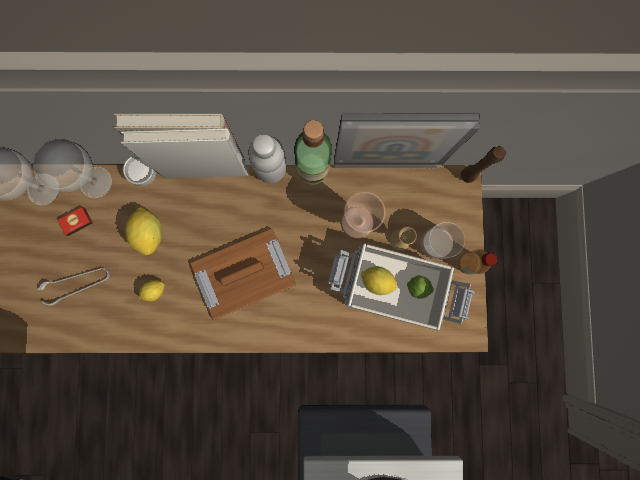

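The scene shows the crock at about (352,325) and the lid at (232,275). In the top view the crock is at (400,287) and the lid at (242,273). The clips are at (341,272) and (460,300), and the small bystanders are above the crock, between (365,215) and (480,262).

Look-alikes:
- **Lemon:** the big one at (143,232) and the small one at (152,290) are decoys. The middle one at (380,281) is already in the crock.
- **Lid:** there is only one. The white book or board at (180,145) isn't a lid.
- **Clips:** the tongs at (75,285) are not clips.

```bash
python3 - <<'E'
from h import *
c=load('top');W=pts(c)
def rect(m,name):
    P=W[m];P=P[~np.isnan(P[:,0])]
    r=cv2.minAreaRect(P[:,:2].astype(np.float32)); print(name,len(P),np.round(r[0],4),np.round(r[1],4),round(r[2],2),'z',np.round(np.percentile(P[:,2],[2,50,98]),4)); return P
v,u=np.mgrid[:480,:640]
hsv=cv2.cvtColor(c['frame'],cv2.COLOR_RGB2HSV)
box=lambda a,b,d,e:(u>a)&(u<b)&(v>d)&(v<e)
z=W[...,2]
print('bench z',np.nanmedian(z[300:340,200:210]), 'edge x',W[345,250],W[355,250])
lid=box(180,305,220,325)
rect(lid&(z>.006)&(z<.06),'lid all'); rect(lid&(z>.03)&(z<.06),'bar')
ln=lid&(hsv[...,1]<70)&(z>.012); 
rect(ln&(u<230),'ridge L');rect(ln&(u>255),'ridge R')
cr=box(345,455,240,332)
rect(cr&(z>.082)&(z<.092),'rim')
for n,b in (('clipL',box(322,353,240,300)),('clipR',box(448,480,270,330))):
    rect(b&(z>.03),n)
    for r in range(245,325,6):
        pass
for row,us in ((272,range(326,362,2)),(300,range(440,482,2))):
    print([(k,np.round(W[row,k],3).tolist()) for k in us])
for n,b in (('goblet',box(335,395,185,240)),('jig',box(390,420,220,250)),('tumb',box(420,470,215,262)),('bit',box(455,502,245,276)),('muddler',box(455,510,140,190)),('water',box(290,335,115,190))):
    P=W[b&(z>.06)]; print(n,np.round([P[:,0].min(),P[:,0].max(),P[:,1].min(),P[:,1].max(),P[:,2].max()],3))
big=lambda a,b,d,e,s,f:cv2.imwrite('pics/'+f,cv2.resize(c['frame'][d:e,a:b,::-1],None,fx=s,fy=s,interpolation=cv2.INTER_CUBIC))
big(320,500,190,340,4.4,'crop.png')
E
```

```text
bench z 0.0002300135787606239 edge x [0.374823   0.2672337  0.00273969] [ 0.29885799  0.31931036 -0.44963227]
lid all 5601 [0.5189 0.2756] [0.2087 0.232 ] 2.73 z [0.0101 0.0144 0.0405]
bar 399 [0.5206 0.2833] [0.0183 0.0898] 22.88 z [0.034  0.0392 0.043 ]
ridge L 426 [0.4898 0.3567] [0.0776 0.0247] 23.52 z [0.0121 0.0155 0.0201]
ridge R 416 [0.5525 0.2102] [0.0777 0.0247] 22.85 z [0.0123 0.0154 0.0205]
rim 1035 [ 0.5105 -0.033 ] [0.1805 0.1599] 75.08 z [0.0828 0.0874 0.091 ]
clipL 777 [0.5163 0.0848] [0.0482 0.0928] 84.59 z [0.047  0.0768 0.1048]
clipR 794 [ 0.479  -0.1394] [0.0583 0.1084] 71.63 z [0.0505 0.0734 0.1037]
[(326, [0.523, 0.111, 0.001]), (328, [0.523, 0.107, 0.003]), (330, [0.523, 0.103, 0.004]), (332, [0.52, 0.103, 0.085]), (334, [0.521, 0.098, 0.079]), (336, [0.52, 0.095, 0.082]), (338, [0.521, 0.09, 0.07]), (340, [0.521, 0.086, 0.065]), (342, [0.52, 0.084, 0.101]), (344, [0.52, 0.081, 0.104]), (346, [0.523, 0.07, 0.0]), (348, [0.522, 0.069, 0.05]), (350, [0.521, 0.066, 0.054]), (352, [0.523, 0.057, 0.001]), (354, [0.521, 0.058, 0.056]), (356, [0.52, 0.057, 0.086]), (3
[... 249 characters left out ...]
0.466, -0.134, 0.058]), (454, [0.466, -0.137, 0.061]), (456, [0.466, -0.141, 0.06]), (458, [0.466, -0.143, 0.065]), (460, [0.466, -0.146, 0.069]), (462, [0.467, -0.14, 0.101]), (464, [0.467, -0.144, 0.102]), (466, [0.467, -0.154, 0.08]), (468, [0.467, -0.158, 0.081]), (470, [0.467, -0.162, 0.078]), (472, [0.465, -0.191, 0.001]), (474, [0.465, -0.196, -0.002]), (476, [0.465, -0.2, -0.002]), (478, [0.465, -0.203, 0.002]), (480, [0.465, -0.208, 0.001])]
goblet [0.59  0.665 0.01  0.083 0.15 ]
jig [ 0.574  0.608 -0.062 -0.027  0.085]
tumb [ 0.541  0.617 -0.167 -0.068  0.092]
bit [ 0.518  0.572 -0.205 -0.136  0.138]
muddler [ 0.715  0.776 -0.258 -0.109  0.204]
water [0.706 0.776 0.096 0.183 0.276]
```

View pics/crop.png

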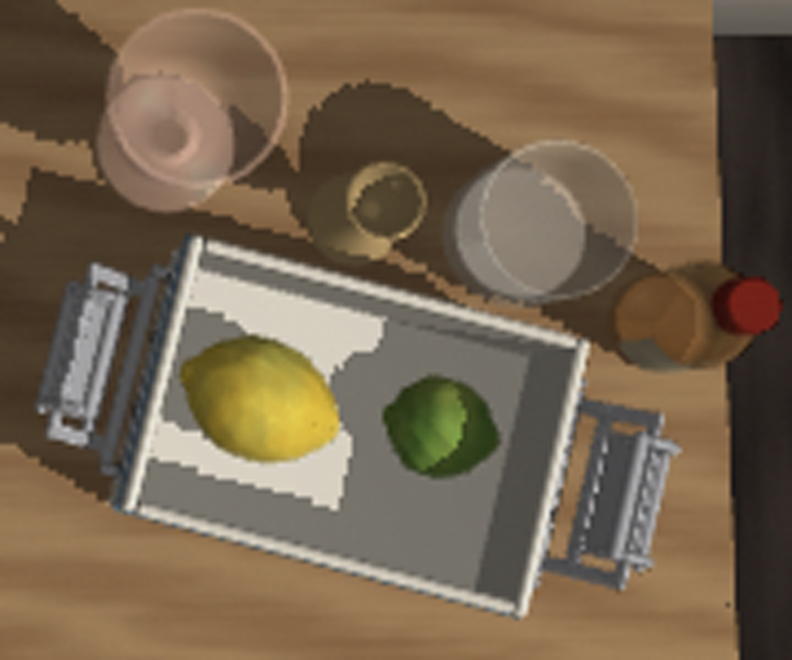

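Both clips lie outside the mouth: the left one is at crop (85,350) and the right at crop (625,500). The lemon and lime are inside. Next I'll refine the crock pose and the clip angles.

```bash
cat >> h.py <<'E'
def crock(c):
    W=pts(c);z=W[...,2]
    m=((z>.083)&(z<.092)).astype(np.uint8); m[:, :340]=0;m[:,456:]=0;m[:236]=0;m[335:]=0
    n,l,s,_=cv2.connectedComponentsWithStats(m,connectivity=8)
    P=W[l==1+s[1:,4].argmax()][:,:2]
    best=None
    for a in np.radians(np.arange(68,84,.1)):
        x=np.array([np.cos(a),np.sin(a)]);y=np.array([-x[1],x[0]])
        q=[np.percentile(P@d,[1,99]) for d in(x,y)]
        area=np.prod([b-a_ for a_,b in q])
        if best is None or area<best[0]: best=(area,a,q,x,y)
    _,a,q,x,y=best
    return x*np.mean(q[0])+y*np.mean(q[1]),a,[np.ptp(k) for k in q]
def local(W,c0,a):
    d=W[...,:2]-c0; return np.stack([d[...,0]*np.cos(a)+d[...,1]*np.sin(a),-d[...,0]*np.sin(a)+d[...,1]*np.cos(a),W[...,2]],-1)
E
python3 - <<'E'
from h import *
c=load('top');c0,a,q=crock(c);print(c0,np.degrees(a),q)
from scipy.optimize import minimize_scalar
for n in('top','scene'):
    W=pts(load(n)); L=local(W,c0,a)
    for s in(1,-1):
        P=L[(L[...,0]*s>.106)&(L[...,0]*s<.16)&(abs(L[...,1])<.045)&(L[...,2]>.05)&(L[...,2]<.12)]
        x=P[:,0]*s
        o=x>np.percentile(x,98); t=x>x.max()-.004
        print(n,s,len(P),'outmost',np.percentile(x,98),'z there',np.median(P[t,2]),'top z',np.percentile(P[:,2],98),'x of top',np.median(x[P[:,2]>np.percentile(P[:,2],95)]),'y',P[:,1].min(),P[:,1].max())
for th in np.arange(.5,1.16,.1):
    R=lambda x,z:(round(.099+x*np.cos(th)+z*np.sin(th),4),round(.048-x*np.sin(th)+z*np.cos(th),4))
    print(round(th,2),'tab',R(.0095,.045),'hook',R(-.023,.05))
for k,b in(('rim corners',[(sx*.09,sy*.062) for sx in(1,-1) for sy in(1,-1)]),):
    print([ (c0+np.array([[np.cos(a),-np.sin(a)],[np.sin(a),np.cos(a)]])@np.array(p)).round(3).tolist() for p in b])
E
```

```text
[ 0.49312515 -0.02817351] 74.69999999999962 [np.float64(0.17935550790566498), np.float64(0.12349448572263377)]
top 1 542 outmost 0.13609182868078573 z there 0.07994709507658349 top z 0.10526734107313762 x of top 0.1149121799985697 y -0.03878609913008627 0.040000955903535265
top -1 690 outmost 0.1368444935988205 z there 0.07806707347240527 top z 0.10394321050823803 x of top 0.11694667399130146 y -0.0400662240320986 0.03879659095819252
scene 1 573 outmost 0.1350244671313197 z there 0.0810468467926368 top z 0.10538763948265899 x of top 0.1156690456804172 y -0.041275922754660715 0.03919069691440639
scene -1 620 outmost 0.13703074482451819 z there 0.07936210423477996 top z 0.1049334722292008 x of top 0.11680720453820212 y -0.04028350262953638 0.03902592503953647
0.5 tab (np.float64(0.1289), np.float64(0.0829)) hook (np.float64(0.1028), np.float64(0.1029))
0.6 tab (np.float64(0.1322), np.float64(0.0798)) hook (np.float64(0.1082), np.float64(0.1023))
0.7 tab (np.float64(0.1353), np.float64(0.0763)) hook (np.float64(0.1136), np.float64(0.1011))
0.8 tab (np.float64(0.1379), np.float64(0.0725)) hook (np.float64(0.1188), np.float64(0.0993))
0.9 tab (np.float64(0.1402), np.float64(0.0685)) hook (np.float64(0.1239), np.float64(0.0971))
1.0 tab (np.float64(0.142), np.float64(0.0643)) hook (np.float64(0.1286), np.float64(0.0944))
1.1 tab (np.float64(0.1434), np.float64(0.0599)) hook (np.float64(0.1331), np.float64(0.0912))
[[0.457, 0.075], [0.577, 0.042], [0.41, -0.099], [0.529, -0.131]]
```

apply_moves:
  targets:
    - [1,0,0,0,0,0,0.0788]
    - [1,0,0,0,0,0,0.0788]
    - [1,0,0,0,0,0,0.0788]
    - [1,0,0,0,0,0,0.0788]
    - [1,0,0,0,0,0,0.0788]
    - [1,0,0,0,0,0,0.0788]
    - [1,0,0,0,0,0,0.0788]
    - [1,0,0,0,0,0,0]

```text
time_s: 0.77
tcp_pos: [0.2012, 0.644, 0.245]
eef_rot: [180.0, -0.0, -67.3]
contact_force: [0.3, -0.0, -0.1]
gripper_width: 0.0875
gripper_force: 0.0
```

```bash
cat >> h.py <<'E'
from scipy.spatial.transform import Rotation as Ro
def go(p,rpy=None,st=None):
    "tool-axes shift (normalised, total), rows at 36 mm; turn (normalised total)"
    s=st or get_state(); R=Ro.from_euler('xyz',s['eef_rot'],degrees=True)
    d=R.inv().apply(np.array(p)-s['tcp_pos']); n=int(np.ceil(np.linalg.norm(d)/.036))
    print('at',s['tcp_pos'].round(4),s['eef_rot'].round(2),'F',s['contact_force'].round(1),'w',s['gripper_width'].round(4),'t',s['time_s'])
    print('total',d.round(4),'rows',n,'each',(d/n).round(4))
    if rpy is not None: print('turn',((R.inv()*Ro.from_euler('xyz',rpy,degrees=True)).as_rotvec(degrees=True)/90).round(4))
E
python3 - <<'E'
from h import *
go([.5209,.2834,.15],[180,0,-67])
W=pts(load('top'));c0,a,q=crock(load('top'));L=local(W,c0,a)
for n,b in (('goblet',(185,240,335,395)),('jig',(220,250,390,420)),('tumb',(215,262,420,470)),('bit',(245,276,455,502))):
    P=L[b[0]:b[1],b[2]:b[3]].reshape(-1,3); P=P[(P[:,2]>.02)&(P[:,1]<-.063)]
    print(n,P.min(0).round(3),P.max(0).round(3))
E
```

```text
Traceback (most recent call last):
  File "h.py", line 31, in go
    print('at',s['tcp_pos'].round(4),s['eef_rot'].round(2),'F',s['contact_force'].round(1),'w',s['gripper_width'].round(4),'t',s['time_s'])
                                                                                               ^^^^^^^^^^^^^^^^^^^^^^^^
AttributeError: 'float' object has no attribute 'round'
```

```bash
sed -i "s/s\['gripper_width'\].round(4)/round(s['gripper_width'],4)/" h.py
python3 - <<'E'
from h import *
go([.5209,.2834,.15],[180,0,-67])
W=pts(load('top'));c0,a,q=crock(load('top'));L=local(W,c0,a)
for n,b in (('goblet',(185,240,335,395)),('jig',(220,250,390,420)),('tumb',(215,262,420,470)),('bit',(245,276,455,502))):
    P=L[b[0]:b[1],b[2]:b[3]].reshape(-1,3); P=P[(P[:,2]>.02)&(P[:,1]<-.063)]
    print(n,P.min(0).round(3),P.max(0).round(3))
E
```

```text
at [0.2012 0.644  0.245 ] [ 1.7997e+02 -5.0000e-02 -6.7330e+01] F [ 0.3 -0.  -0.1] w 0.0875 t 0.7667
total [ 0.4559 -0.156   0.0953] rows 14 each [ 0.0326 -0.0111  0.0068]
turn [ 0.0004 -0.0005 -0.0036]
goblet [ 0.026 -0.148  0.021] [ 0.144 -0.073  0.15 ]
jig [-0.007 -0.116  0.02 ] [ 0.027 -0.082  0.085]
tumb [-0.127 -0.145  0.02 ] [-0.029 -0.076  0.09 ]
bit [-0.16  -0.114  0.02 ] [-0.086 -0.065  0.138]
```

apply_moves:
  targets:
    - [1,0.0326,-0.0111,0.0068,0,0,-0.0036]
    - [1,0.0326,-0.0111,0.0068,0,0,0]
    - [1,0.0326,-0.0111,0.0068,0,0,0]
    - [1,0.0326,-0.0111,0.0068,0,0,0]
    - [1,0.0326,-0.0111,0.0068,0,0,0]
    - [1,0.0326,-0.0111,0.0068,0,0,0]
    - [1,0.0326,-0.0111,0.0068,0,0,0]
    - [1,0.0326,-0.0111,0.0068,0,0,0]
    - [1,0.0326,-0.0111,0.0068,0,0,0]
    - [1,0.0326,-0.0111,0.0068,0,0,0]
    - [1,0.0326,-0.0111,0.0068,0,0,0]
    - [1,0.0326,-0.0111,0.0068,0,0,0]
    - [1,0.0326,-0.0111,0.0068,0,0,0]
    - [1,0.0326,-0.0111,0.0068,0,0,0]
    - [1,0,0,0,0,0,0]
    - [1,0,0,0,0,0,0]

```text
time_s: 2.1
tcp_pos: [0.5253, 0.2847, 0.1494]
eef_rot: [179.9, -0.0, -66.6]
contact_force: [-0.4, 0.4, -0.2]
gripper_width: 0.0878
gripper_force: 0.0
```

```bash
python3 - <<'E'
from h import *
c=cap('wrist');save(c,'w1.png');W=pts(c);z=W[...,2]
hsv=cv2.cvtColor(c['frame'],cv2.COLOR_RGB2HSV)
for n,m in(('bar',(z>.032)&(z<.046)),('board',(z>.009)&(z<.046)&(abs(W[...,0]-.52)<.13)&(abs(W[...,1]-.283)<.13))):
    P=W[m][:,:2].astype(np.float32); r=cv2.minAreaRect(P); print(n,len(P),r)
go([.5209,.2834,.037],[180,0,-67])
E
```

```text
bar 6152 ((0.6348307728767395, 0.2686554789543152), (0.23796400427818298, 0.18096520006656647), 16.023487091064453)
board 29869 ((0.5202716588973999, 0.28480347990989685), (0.12850473821163177, 0.18486903607845306), 22.998544692993164)
at [0.5249 0.2858 0.1499] [ 1.7996e+02 -1.0000e-02 -6.6590e+01] F [ 0.2  0.  -0.1] w 0.0876 t 2.15
total [0.0006 0.0045 0.1129] rows 4 each [0.0001 0.0011 0.0282]
turn [ 0.0005 -0.0002  0.0045]
```

View pics/w1.png

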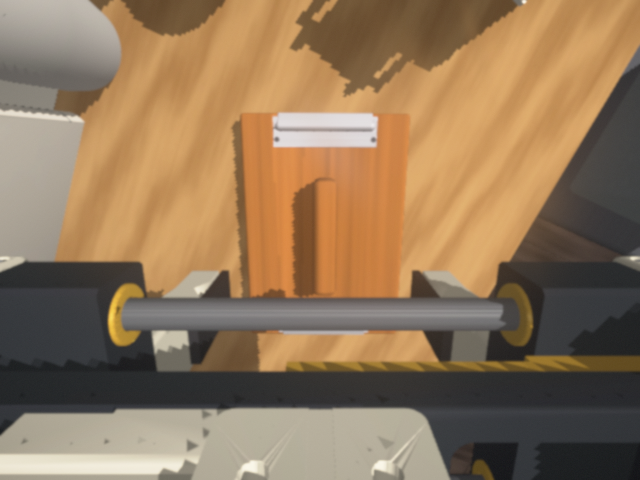

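The wrist view shows the lid's grip bar at about (325,237), between the jaws. The depth fit puts the lid at (0.520, 0.285) with yaw 113°.

apply_moves:
  targets:
    - [1,0,0.0045,0.028,0,0,0.0045]
    - [1,0,0,0.028,0,0,0]
    - [1,0,0,0.028,0,0,0]
    - [1,0,0,0.02,0,0,0]
    - [1,0,0,0.008,0,0,0]
    - [1,0,0,0,0,0,0]
    - [0,0,0,0,0,0,0]
    - [0,0,0,0,0,0,0]
    - [0,0,0,0,0,0,0]
    - [0,0,0,0,0,0,0]
    - [0,0,0,0,0,0,0]
    - [0,0,0,0,0,0,0]
    - [0,0,0,0,0,0,0]
    - [0,0,0,0,0,0,0]
    - [0,0,0,0,0,0,0]
    - [0,0,0,0,0,0,0]
  newtons: 35

```text
time_s: 3.48
tcp_pos: [0.5205, 0.2848, 0.0383]
eef_rot: [180.0, -0.0, -67.1]
contact_force: [-0.6, 1.0, -0.9]
gripper_width: 0.0266
gripper_force: 0.0
```

```bash
python3 - <<'E'
from h import *
go([.5209,.2834,.037],[180,0,-67])
c=cap('wrist');W=pts(c);z=W[...,2]
P=W[(z>.009)&(z<.025)&(abs(W[...,0]-.52)<.13)&(abs(W[...,1]-.283)<.13)][:,:2].astype(np.float32); print(cv2.minAreaRect(P))
E
```

```text
at [0.5205 0.2848 0.0383] [180.    -0.   -67.08] F [-0.6  1.  -0.9] w 0.0266 t 3.4833
total [0.0014 0.0001 0.0013] rows 1 each [0.0014 0.0001 0.0013]
turn [ 0.     -0.     -0.0008]
((0.5295804738998413, 0.2628742456436157), (0.12780047953128815, 0.13744859397411346), 23.200376510620117)
```

apply_moves:
  targets:
    - [0,0,0,0,0,0,0]
    - [0,0,0,0,0,0,0]
    - [0,0,0,0,0,0,0]
    - [0,0,0,0,0,0,0]
    - [0,0,0,0,0,0,0]
    - [0,0,0,0,0,0,0]
    - [0,0,0,-0.01,0,0,0]
    - [0,0,0,-0.02,0,0,0]
    - [0,0,0,-0.03,0,0,0]
    - [0,0,0,-0.035,0,0,0]
    - [0,0,0,-0.035,0,0,0]
    - [0,0,0,-0.035,0,0,0]
    - [0,0,0,-0.035,0,0,0]
    - [0,0,0,0,0,0,0]
    - [0,0,0,0,0,0,0]

```text
time_s: 4.78
tcp_pos: [0.5207, 0.2853, 0.2411]
eef_rot: [-179.8, 0.1, -67.1]
contact_force: [-0.8, 0.5, -3.6]
gripper_width: 0.0177
gripper_force: 35.0
```

```bash
python3 - <<'E'
from h import *
go([.4931,-.0282,.238],[180,0,-105.3])
c=cap('wrist');W=pts(c);z=W[...,2];s=get_state()
t=s['tcp_pos'];e=np.radians(s['eef_rot'][2]+180)
L=local(W,t[:2],e)
m=(abs(L[...,2]-(t[2]-.027))<.02)&(abs(L[...,0])<.12)&(abs(L[...,1])<.09)
m[250:]=0
P=L[m]; r=cv2.minAreaRect(P[:,:2].astype(np.float32)); print(r, t[2]-np.percentile(P[:,2],[5,50,95]),P.min(0),P.max(0))
A=np.c_[P[:,:2],np.ones(len(P))];print(np.linalg.lstsq(A,P[:,2],rcond=None)[0])
E
```

```text
at [0.5207 0.2853 0.2411] [-1.7977e+02  1.2000e-01 -6.7080e+01] F [-0.8  0.5 -3.6] w 0.0177 t 4.7833
total [0.278  0.1476 0.002 ] rows 9 each [0.0309 0.0164 0.0002]
turn [-0.002   0.0021  0.4247]
((-0.054736796766519547, -0.00018927454948425293), (0.07436243444681168, 0.1278119534254074), 0.09677804261445999) [0.02341688 0.0222185  0.01961741] [-0.09191208 -0.06412608  0.21327267] [-0.0175314   0.0636794   0.23182643]
[-0.01490561 -0.00444446  0.21596115]
```

apply_moves:
  targets:
    - [0,0.0278,0.0148,0,0,0,0]
    - [0,0.0278,0.0148,0,0,0,0]
    - [0,0.0278,0.0148,0,0,0,0]
    - [0,0.0278,0.0148,0,0,0,0]
    - [0,0.0278,0.0148,0,0,0,0]
    - [0,0.0278,0.0148,0,0,0,0]
    - [0,0.0278,0.0148,0,0,0,0]
    - [0,0.0278,0.0148,0,0,0,0]
    - [0,0.0278,0.0148,0,0,0,0]
    - [0,0.0278,0.0148,0,0,0,0]
    - [0,0,0,0,0,0,0.0708]
    - [0,0,0,0,0,0,0.0708]
    - [0,0,0,0,0,0,0.0708]
    - [0,0,0,0,0,0,0.0708]
    - [0,0,0,0,0,0,0.0708]
    - [0,0,0,0,0,0,0.0708]
    - [0,0,0,0,0,0,0]
    - [0,0,0,0,0,0,0]

```text
time_s: 6.33
tcp_pos: [0.4914, -0.0291, 0.2369]
eef_rot: [179.8, -0.1, -105.1]
contact_force: [0.5, -0.0, -2.6]
gripper_width: 0.0173
gripper_force: 35.0
```

```bash
python3 - <<'E'
from h import *
go([.4931,-.0282,.15],[180,0,-105.3])
c=cap('scene');save(c,'s2.png')
E
```

```text
at [ 0.4914 -0.0291  0.2369] [ 1.7984e+02 -8.0000e-02 -1.0512e+02] F [ 0.5 -0.  -2.6] w 0.0173 t 6.3333
total [-0.0014 -0.0016  0.0869] rows 3 each [-0.0005 -0.0005  0.029 ]
turn [ 0.0018 -0.0009  0.002 ]
```

View pics/s2.png

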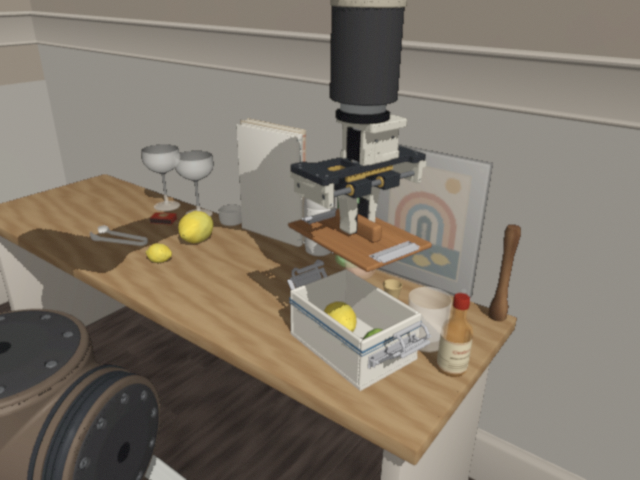

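The lid is held level above the crock at (365,240), and both clips are clear of it. Next I descend.

apply_moves:
  targets:
    - [0,-0.0022,-0.0012,0.02,0.0018,0,0.002]
    - [0,0,0,0.03,0,0,0]
    - [0,0,0,0.03,0,0,0]
    - [0,0,0,0.015,0,0,0]
    - [0,0,0,0.005,0,0,0]
    - [0,0,0,0,0,0,0]
    - [0,0,0,0,0,0,0]

```text
time_s: 6.97
tcp_pos: [0.4949, -0.0271, 0.1389]
eef_rot: [-179.8, -0.0, -105.4]
contact_force: [-0.1, 0.4, -3.3]
gripper_width: 0.0182
gripper_force: 35.0
```

```bash
python3 - <<'E'
from h import *
go([.493,-.0275,.1195],[180,0,-105.3])
t=get_state()['tcp_pos']
for n in('top','scene'):
    L=local(pts(cap(n)),np.array([.493,-.0275]),np.radians(74.7))
    z=L[...,2]
    P=L[(z>.095)&(z<.118)&(abs(L[...,0])<.1)&(abs(L[...,1])<.075)]
    print(n,'lid',P.min(0),P.max(0),np.percentile(P,[1,99],axis=0)[:,:2])
    Q=L[(z>.078)&(z<.09)&(abs(L[...,0])<.1)&(abs(L[...,1])<.075)]
    print('crock',len(Q),np.percentile(Q,[1,99],axis=0)[:,:2] if len(Q) else '')
E
```

```text
at [ 0.4949 -0.0271  0.1389] [-1.7981e+02 -1.0000e-02 -1.0539e+02] F [-0.1  0.4 -3.3] w 0.0182 t 6.9667
total [0.0009 0.0018 0.0194] rows 1 each [0.0009 0.0018 0.0194]
turn [-0.0021 -0.0001 -0.001 ]
top lid [ 0.01781368 -0.06517579  0.10753705] [0.09102204 0.01112009 0.11798834] [[ 0.02135811 -0.06452422]
 [ 0.09064679  0.00507106]]
crock 18 [[ 0.08893769 -0.05884777]
 [ 0.08958917  0.00666684]]
scene lid [-0.09322741 -0.06709855  0.10705876] [0.09239243 0.06275897 0.11799935] [[-0.09207786 -0.0640915 ]
 [ 0.08628753  0.06170037]]
crock 1181 [[-0.09059232 -0.06027732]
 [ 0.08700883  0.06149675]]
```

apply_moves:
  targets:
    - [0,0.001,0.002,0.005,0,0,0]
    - [0,0,0,0.004,0,0,0]
    - [0,0,0,0.003,0,0,0]
    - [0,0,0,0.002,0,0,0]
    - [0,0,0,0.002,0,0,0]
    - [0,0,0,0,0,0,0]

```text
time_s: 7.57
tcp_pos: [0.4924, -0.0276, 0.1221]
eef_rot: [-179.8, -0.0, -105.5]
contact_force: [0.3, 0.2, -3.8]
gripper_width: 0.0174
gripper_force: 35.0
```

apply_moves:
  targets:
    - [0,0,0,0.001,0,0,0]
    - [0,0,0,0.001,0,0,0]
    - [0,0,0,0.001,0,0,0]
    - [0,0,0,0,0,0,0]
    - [0,0,0,0,0,0,0]

```text
time_s: 7.98
tcp_pos: [0.4926, -0.0276, 0.1203]
eef_rot: [-179.8, 0.0, -105.5]
contact_force: [-2.8, 0.8, 6.8]
gripper_width: 0.0177
gripper_force: 35.0
```

apply_moves:
  targets:
    - [0.6,0,0,0,0,0,0]
    - [0.6,0,0,0,0,0,0]
    - [0.6,0,0,0,0,0,0]
    - [0.6,0,0,0,0,0,0]
    - [0.6,0,0,0,0,0,0]
    - [0.6,0,0,0,0,0,0]
    - [0.6,0,0,-0.02,0,0,0]
    - [0.6,0,0,-0.035,0,0,0]
    - [0.6,0,0,-0.035,0,0,0]
    - [0.6,0,0,-0.035,0,0,0]
    - [0.6,0,0,-0.035,0,0,0]
    - [0.6,0,0,0,0,0,0]
    - [0.6,0,0,0,0,0,0]

```text
time_s: 9.07
tcp_pos: [0.4928, -0.0272, 0.2815]
eef_rot: [-179.6, 0.2, -105.5]
contact_force: [0.0, -0.4, -0.9]
gripper_width: 0.0529
gripper_force: 0.0
```

```bash
python3 - <<'E'
from h import *
c0=np.array([.493,-.0275])
for n in('wrist','scene'):
    c=cap(n)
    L=local(pts(c),c0,np.radians(74.7));z=L[...,2]
    m=(z>.088)&(z<.1)&(abs(L[...,0])<.096)&(abs(L[...,1])<.07)
    if n=='wrist': save(c,'w3.png')
    P=L[m]; print(n,len(P),np.percentile(P,[1,99],axis=0)[:,:2],cv2.minAreaRect(P[:,:2].astype(np.float32)))
    B=P[(abs(P[:,0])<.06)&(P[:,2]<.101)]
    A=np.c_[B[:,:2],np.ones(len(B))];print('plane',np.linalg.lstsq(A,B[:,2],rcond=None)[0])
    for s in(1,-1):
        P=L[(L[...,0]*s>.1)&(L[...,0]*s<.16)&(abs(L[...,1])<.045)&(z>.05)&(z<.12)]
        if len(P)<20: continue
        x=P[:,0]*s;print(s,'out',np.percentile(x,98),np.median(P[x>x.max()-.004,2]),'top',np.percentile(P[:,2],98))
go([.493,-.0275,.25],[180,0,-15.3])
E
```

```text
wrist 22162 [[-0.09183276 -0.0605602 ]
 [ 0.07918095  0.06395818]] ((-0.005150355398654938, 0.001671724021434784), (0.12830661237239838, 0.17590877413749695), 89.9128189086914)
plane [ 0.00012723 -0.0005368   0.09585642]
1 out 0.1359505197412979 0.07964434449250984 top 0.10451198959587685
-1 out 0.13625386302803197 0.07824184233403397 top 0.10334887197017152
scene 4368 [[-0.09323238 -0.06185895]
 [ 0.08752134  0.06416947]] ((-0.0006032511591911316, 0.0005718618631362915), (0.12968629598617554, 0.18756331503391266), 89.68092346191406)
plane [-0.00039602 -0.00894673  0.09742986]
1 out 0.1348146565037252 0.08106291156497614 top 0.10523799953476222
-1 out 0.13757375162949306 0.07955304495204654 top 0.10524618816372835
at [ 0.4914 -0.0274  0.2788] [-1.7988e+02  1.0000e-02 -1.0550e+02] F [-0.1  0.6 -0.6] w 0.0528 t 9.1667
total [-0.0004 -0.0015  0.0288] rows 1 each [-0.0004 -0.0015  0.0288]
turn [-1.1000e-03 -1.0000e-03 -1.0022e+00]
```

View pics/w3.png

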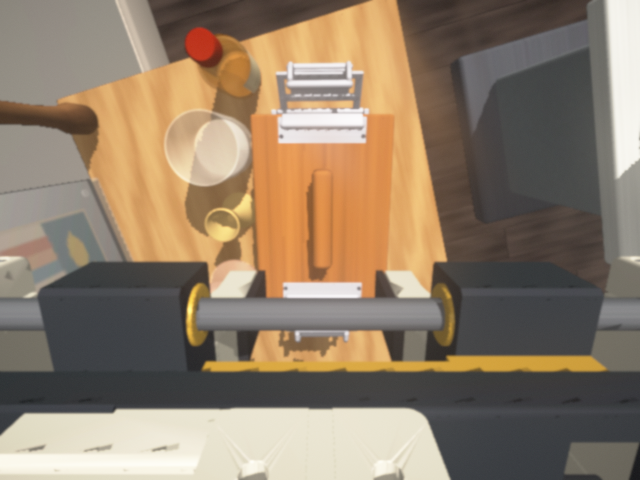

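The lid is seated: its top plane is flat at z = 0.096, and both clips are still out. Before turning the tool I'll check the wrist camera's offset, because the bystanders are close.

```bash
python3 - <<'E'
from h import *
s=get_state();R=Ro.from_euler('xyz',s['eef_rot'],degrees=True)
print(R.inv().apply(load('wrist')['T'][:3,3]-s['tcp_pos']),s['joints'])
E
```

```text
[ 0.0690941   0.00032603 -0.14158016] [ 19.79359196   1.72793845 -18.79764401   0.07044394 -69.37143054
 -35.31584268]
```

apply_moves:
  targets:
    - [0,0,0,0,0,0,-0.0716]
    - [0,0,0,0,0,0,-0.0716]
    - [0,0,0,0,0,0,-0.0716]
    - [0,0,0,0,0,0,-0.0716]
    - [0,0,0,0,0,0,-0.0716]
    - [0,0,0,0,0,0,-0.0716]
    - [0,0,0,0,0,0,-0.0716]
    - [0,0,0,0,0,0,-0.0716]
    - [0,0,0,0,0,0,-0.0716]
    - [0,0,0,0,0,0,-0.0716]
    - [0,0,0,0,0,0,-0.0716]
    - [0,0,0,0,0,0,-0.0716]
    - [0,0,0,0,0,0,-0.0716]
    - [0,0,0,0,0,0,-0.0716]
    - [0,0,0,0,0,0,0]
    - [0,0,0,0,0,0,0]

```text
time_s: 10.5
tcp_pos: [0.4913, -0.0276, 0.2781]
eef_rot: [179.9, -0.0, -15.5]
contact_force: [0.1, -0.9, 0.4]
gripper_width: 0.0003
gripper_force: 0.0
```

```bash
cat >> h.py <<'E'
C0=np.array([.4927,-.0275]);YA=np.radians(74.6)
def tgt(x,y,z):
    return [C0[0]+x*np.cos(YA)-y*np.sin(YA),C0[1]+x*np.sin(YA)+y*np.cos(YA),z]
def loc():
    s=get_state(); return local(s['tcp_pos'],C0,YA).round(4),s['contact_force'].round(1)
E
python3 - <<'E'
from h import *
go(tgt(.180,0,.19),[180,0,-15.4]); 
E
```

```text
at [ 0.4913 -0.0276  0.2781] [ 1.7993e+02 -5.0000e-02 -1.5480e+01] F [ 0.1 -0.9  0.4] w 0.0003 t 10.5
total [ 0.001  -0.1805  0.0879] rows 6 each [ 0.0002 -0.0301  0.0146]
turn [ 0.0008 -0.0005 -0.0008]
```

apply_moves:
  targets:
    - [0,0,-0.0301,0.0146,0,0,0]
    - [0,0,-0.0301,0.0146,0,0,0]
    - [0,0,-0.0301,0.0146,0,0,0]
    - [0,0,-0.0301,0.0146,0,0,0]
    - [0,0,-0.0301,0.0146,0,0,0]
    - [0,0,-0.0301,0.0146,0,0,0]
    - [0,0,0,0.028,0,0,0]
    - [0,0,0,0.028,0,0,0]
    - [0,0,0,0.028,0,0,0]
    - [0,0,0,0.025,0,0,0]
    - [0,0,0,0,0,0,0]
    - [0,0,0,0,0,0,0]

```text
time_s: 11.5
tcp_pos: [0.5391, 0.1459, 0.0816]
eef_rot: [179.8, -0.0, -15.4]
contact_force: [0.9, 0.0, 0.3]
gripper_width: 0.0001
gripper_force: 0.0
```

```bash
python3 - <<'E'
from h import *
print(loc())
c=cap('scene');cv2.imwrite('pics/s4.png',cv2.resize(c['frame'][200:380,230:470,::-1],None,fx=3.3,fy=3.3))
E
```

```text
(array([0.1795, 0.0013, 0.0816]), array([0.9, 0. , 0.3]))
```

View pics/s4.png

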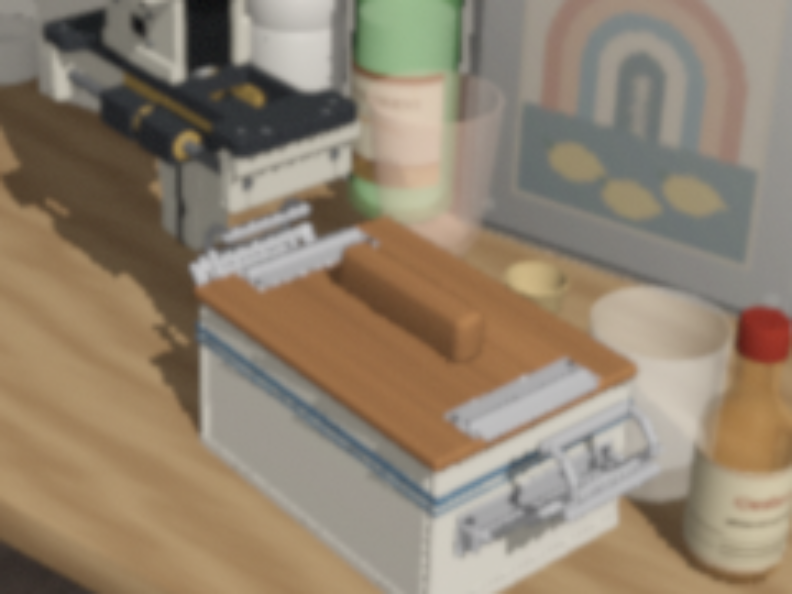

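The shut fingers are outboard of clip_a at (190,200), with clearance all round. Next I approach until they touch.

apply_moves:
  targets:
    - [0,0,0.006,0,0,0,0]
    - [0,0,0.006,0,0,0,0]
    - [0,0,0.004,0,0,0,0]
    - [0,0,0.003,0,0,0,0]
    - [0,0,0,0,0,0,0]
    - [0,0,0,0,0,0,0]

```text
time_s: 12.05
tcp_pos: [0.5351, 0.1281, 0.0833]
eef_rot: [-180.0, -0.2, -15.3]
contact_force: [0.1, -0.8, 0.5]
gripper_width: 0.0002
gripper_force: 0.0
```

```bash
python3 -c "
from h import *
print(loc())"
```

```text
(array([0.1613, 0.0004, 0.0833]), array([ 0.1, -0.8,  0.5]))
```

apply_moves:
  targets:
    - [0,0,0.003,0,0,0,0]
    - [0,0,0.002,0,0,0,0]
    - [0,0,0.0016,-0.0018,0,0,0]
    - [0,0,0.0016,-0.0018,0,0,0]
    - [0,0,0.0017,-0.0016,0,0,0]
    - [0,0,0.0017,-0.0016,0,0,0]
    - [0,0,0.0018,-0.0014,0,0,0]
    - [0,0,0.0018,-0.0014,0,0,0]
    - [0,0,0,0,0,0,0]

```text
time_s: 12.8
tcp_pos: [0.5312, 0.1137, 0.0929]
eef_rot: [-180.0, -0.2, -15.3]
contact_force: [0.6, 2.9, 1.3]
gripper_width: 0.0006
gripper_force: 1.1
```

```bash
cat >> h.py <<'E'
def clip():
    print(loc()); L=local(pts(cap('scene')),C0,YA)
    for s in(1,-1):
        P=L[(L[...,0]*s>.095)&(L[...,0]*s<.16)&(abs(L[...,1])<.045)&(L[...,2]>.09)&(L[...,2]<.12)]
        x=P[:,0]*s
        print(s,'hook x of top',np.median(x[P[:,2]>np.percentile(P[:,2],90)]),'top',np.percentile(P[:,2],98))
    P=L[(abs(L[...,0])<.1)&(abs(L[...,1])<.075)&(L[...,2]>.092)&(L[...,2]<.1)]; print('lid',cv2.minAreaRect(P[:,:2].astype(np.float32)),np.median(P[:,2]))
E
python3 -c "
from h import *
clip()"
```

```text
(array([0.1464, 0.0004, 0.0929]), array([0.6, 2.9, 1.3]))
1 hook x of top 0.13126554713025135 top 0.11905367417700465
-1 hook x of top 0.11795853675896245 top 0.10536929988269467
lid ((-0.001567348837852478, -0.00028045475482940674), (0.1858452558517456, 0.1311589926481247), 0.06422903388738632) 0.09757943058332968
```

apply_moves:
  targets:
    - [0,0,0.002,-0.0012,0,0,0]
    - [0,0,0.002,-0.0012,0,0,0]
    - [0,0,0.0021,-0.001,0,0,0]
    - [0,0,0.0021,-0.001,0,0,0]
    - [0,0,0.0022,-0.0008,0,0,0]
    - [0,0,0,0,0,0,0]
  newtons: 60

```text
time_s: 13.35
tcp_pos: [0.5278, 0.1029, 0.0975]
eef_rot: [180.0, -0.1, -15.3]
contact_force: [0.9, 1.2, 1.0]
gripper_width: 0.0002
gripper_force: 0.4
```

```bash
python3 -c "
from h import *
print(loc())"
```

```text
(array([0.135 , 0.0008, 0.0975]), array([0.9, 1.2, 1. ]))
```

apply_moves:
  targets:
    - [0,0,0.0022,-0.0008,0,0,0]
    - [0,0,0.0022,-0.0006,0,0,0]
    - [0,0,0.0022,-0.0006,0,0,0]
    - [0,0,0,0,0,0,0]

```text
time_s: 13.68
tcp_pos: [0.5266, 0.0982, 0.0995]
eef_rot: [-179.9, -0.2, -15.3]
contact_force: [0.7, 7.5, -1.9]
gripper_width: 0.0007
gripper_force: 3.9
```

```bash
python3 -c "
from h import *
clip()"
```

```text
(array([0.1302, 0.0007, 0.0995]), array([ 0.7,  7.5, -1.9]))
1 hook x of top 0.1186569853889316 top 0.11870765242359697
-1 hook x of top 0.1173327827139563 top 0.10516669214093056
lid ((-0.001915179193019867, -0.00023921579122543335), (0.18528716266155243, 0.13031445443630219), 0.23583261668682098) 0.09759147356132047
```

apply_moves:
  targets:
    - [0,0,0.002,-0.0005,0,0,0]
    - [0,0,0.0015,-0.0003,0,0,0]
    - [0,0,0,0,0,0,0]

```text
time_s: 13.98
tcp_pos: [0.5259, 0.0953, 0.1004]
eef_rot: [-179.8, -0.2, -15.3]
contact_force: [0.0, 9.1, -1.4]
gripper_width: 0.0006
gripper_force: 4.7
```

```bash
python3 -c "
from h import *
clip()"
```

```text
(array([0.1272, 0.0006, 0.1004]), array([ 0. ,  9.1, -1.4]))
1 hook x of top 0.11093774887238794 top 0.1192475121996444
-1 hook x of top 0.11729702907499268 top 0.10586879224358973
lid ((0.0027187690138816833, -8.55177640914917e-05), (0.1945575326681137, 0.13093534111976624), 0.2886401414871216) 0.09757237618854117
```

apply_moves:
  targets:
    - [0,0,0.002,-0.0004,0,0,0]
    - [0,0,0.0015,-0.0003,0,0,0]
    - [0,0,0,0,0,0,0]
    - [0,0,0,0,0,0,0]

```text
time_s: 14.37
tcp_pos: [0.5248, 0.0913, 0.101]
eef_rot: [-179.9, -0.2, -15.3]
contact_force: [-0.1, 7.7, 0.1]
gripper_width: 0.0009
gripper_force: 3.4
```

```bash
python3 -c "
from h import *
clip()"
```

```text
(array([0.123 , 0.0006, 0.101 ]), array([-0.1,  7.7,  0.1]))
1 hook x of top 0.11126705181201095 top 0.1193784829032625
-1 hook x of top 0.11757694918235276 top 0.10586864783125394
lid ((0.0022917836904525757, -0.0002770423889160156), (0.1950370818376541, 0.13063979148864746), 0.08075808733701706) 0.0975454330418625
```

apply_moves:
  targets:
    - [0,0,0.002,-0.0002,0,0,0]
    - [0,0,0.001,0,0,0,0]
    - [0,0,0,0,0,0,0]

```text
time_s: 14.67
tcp_pos: [0.525, 0.0898, 0.1013]
eef_rot: [-179.7, -0.3, -15.3]
contact_force: [2.4, 12.7, -4.3]
gripper_width: 0.0004
gripper_force: 6.7
```

```bash
python3 -c "
from h import *
clip()"
```

```text
(array([0.1217, 0.    , 0.1013]), array([ 2.4, 12.7, -4.3]))
1 hook x of top 0.10855627752611594 top 0.11902744541582266
-1 hook x of top 0.11724493472797423 top 0.1053243923093978
lid ((0.002421066164970398, -0.00021310150623321533), (0.13072745501995087, 0.19510316848754883), 89.93418884277344) 0.09750353232844128
```

The force has stiffened to 12.7 N, so the clip is probably on its stop. I'll back off and check.

apply_moves:
  targets:
    - [0,0,-0.01,0,0,0,0]
    - [0,0,-0.03,0,0,0,0]
    - [0,0,-0.03,0,0,0,0]
    - [0,0,0,-0.035,0,0,0]
    - [0,0,0,-0.035,0,0,0]
    - [0,0,0,-0.035,0,0,0]
    - [0,0,0,-0.035,0,0,0]
    - [0,0,0,-0.02,0,0,0]
    - [0,0,0,0,0,0,0]

```text
time_s: 15.47
tcp_pos: [0.5433, 0.1555, 0.2663]
eef_rot: [-179.8, -0.5, -15.3]
contact_force: [0.4, -0.3, 0.4]
gripper_width: 0.0007
gripper_force: 0.0
```

```bash
python3 - <<'E'
from h import *
clip()
c=cap('scene');cv2.imwrite('pics/s5.png',cv2.resize(c['frame'][230:380,270:470,::-1],None,fx=3.9,fy=3.9))
L=local(pts(c),C0,YA)
P=L[(L[...,0]>.1)&(L[...,0]<.16)&(abs(L[...,1])<.045)&(L[...,2]>.06)&(L[...,2]<.12)];print('a outmost',np.percentile(P[:,0],98))
go(tgt(-.180,0,.25),[180,0,-15.4])
E
```

```text
(array([ 1.898e-01, -2.000e-04,  2.663e-01]), array([ 0.4, -0.3,  0.4]))
1 hook x of top 0.09682206706587404 top 0.10355849099911217
-1 hook x of top 0.11728673954296363 top 0.10545394276657151
lid ((0.002340272068977356, -0.00019855797290802002), (0.19525876641273499, 0.13005168735980988), 0.016213618218898773) 0.09754235665153504
a outmost 0.10424124240734398
at [0.5414 0.1549 0.2615] [ 1.7999e+02 -1.6000e-01 -1.5300e+01] F [-0.5 -0.7 -0.5] w 0.0001 t 15.5667
total [0.0008 0.3687 0.0116] rows 11 each [0.0001 0.0335 0.0011]
turn [ 0.0001 -0.0017  0.0011]
```

View pics/s5.png

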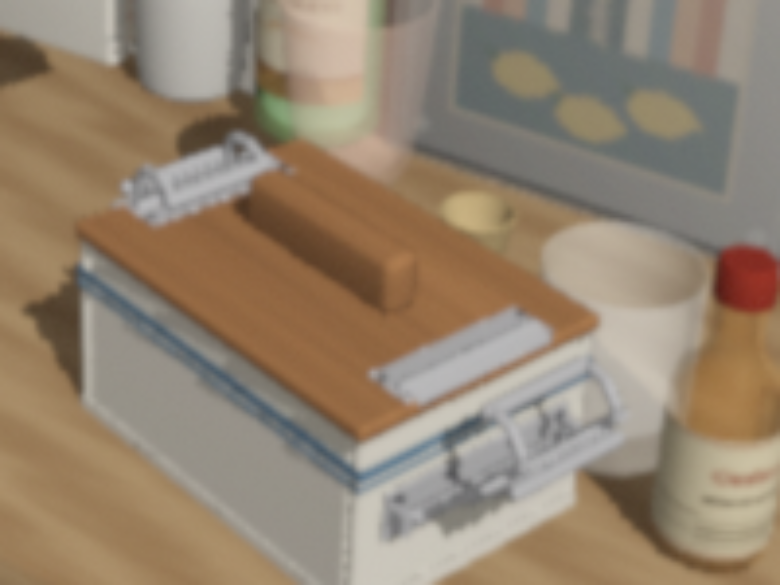

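Clip_a is hooked over its ridge at (195,180) in the crop, and its tab is flush. Clip_b at (500,450) is next.

apply_moves:
  targets:
    - [0,0.0008,0.0335,0.0011,0,-0.0017,0]
    - [0,0,0.0335,0.0011,0,0,0]
    - [0,0,0.0335,0.0011,0,0,0]
    - [0,0,0.0335,0.0011,0,0,0]
    - [0,0,0.0335,0.0011,0,0,0]
    - [0,0,0.0335,0.0011,0,0,0]
    - [0,0,0.0335,0.0011,0,0,0]
    - [0,0,0.0335,0.0011,0,0,0]
    - [0,0,0.0335,0.0011,0,0,0]
    - [0,0,0.0335,0.0011,0,0,0]
    - [0,0,0.0335,0.0011,0,0,0]
    - [0,0,0,0,0,0,0]
    - [0,0,0,0,0,0,0]

```text
time_s: 16.65
tcp_pos: [0.4436, -0.2019, 0.2473]
eef_rot: [180.0, 0.2, -15.5]
contact_force: [0.2, 0.1, -1.1]
gripper_width: 0.0007
gripper_force: 0.0
```

```bash
python3 - <<'E'
from h import *
print(loc())
go(tgt(-.178,0,.081),[180,0,-15.4])
E
```

```text
(array([-0.1811,  0.001 ,  0.2473]), array([ 0.2,  0.1, -1.1]))
at [ 0.4436 -0.2019  0.2473] [179.95   0.22 -15.49] F [ 0.2  0.1 -1.1] w 0.0007 t 16.65
total [ 0.0017 -0.0033  0.1663] rows 5 each [ 0.0003 -0.0007  0.0333]
turn [ 0.0005  0.0025 -0.001 ]
```

apply_moves:
  targets:
    - [0,0.001,0,0.0333,0,0,0]
    - [0,0,0,0.0333,0,0,0]
    - [0,0,0,0.0333,0,0,0]
    - [0,0,0,0.0333,0,0,0]
    - [0,0,0,0.0323,0,0,0]
    - [0,0,0,0,0,0,0]
    - [0,0,-0.008,0,0,0,0]
    - [0,0,-0.008,0,0,0,0]
    - [0,0,-0.006,0,0,0,0]
    - [0,0,0,0,0,0,0]
    - [0,0,0,0,0,0,0]

```text
time_s: 17.57
tcp_pos: [0.4533, -0.1788, 0.0851]
eef_rot: [-180.0, -0.2, -15.2]
contact_force: [-0.5, 0.2, -0.3]
gripper_width: 0.0003
gripper_force: 0.0
```

```bash
python3 - <<'E'
from h import *
print(loc())
E
```

```text
(array([-0.1563, -0.0022,  0.0851]), array([-0.5,  0.2, -0.3]))
```

apply_moves:
  targets:
    - [0,0,-0.003,0.002,0,0,0]
    - [0,0,-0.0025,0,0,0,0]
    - [0,0,-0.0016,-0.0018,0,0,0]
    - [0,0,-0.0016,-0.0018,0,0,0]
    - [0,0,-0.0017,-0.0016,0,0,0]
    - [0,0,-0.0017,-0.0016,0,0,0]
    - [0,0,-0.0018,-0.0014,0,0,0]
    - [0,0,-0.0018,-0.0014,0,0,0]
    - [0,0,0,0,0,0,0]

```text
time_s: 18.32
tcp_pos: [0.4566, -0.1647, 0.0919]
eef_rot: [180.0, -0.1, -15.3]
contact_force: [-0.8, -4.6, 2.8]
gripper_width: 0.0005
gripper_force: 1.7
```

```bash
python3 - <<'E'
from h import *
clip()
E
```

```text
(array([-0.1418, -0.0016,  0.0919]), array([-0.8, -4.6,  2.8]))
1 hook x of top 0.09995996435389815 top 0.10135748195991776
-1 hook x of top 0.14129064181366208 top 0.11867375641511504
lid ((0.0024724826216697693, -0.00035716593265533447), (0.12960410118103027, 0.1951148360967636), 89.83432006835938) 0.09748499515804515
```

apply_moves:
  targets:
    - [0,0,-0.002,-0.0013,0,0,0]
    - [0,0,-0.002,-0.0012,0,0,0]
    - [0,0,-0.0021,-0.001,0,0,0]
    - [0,0,-0.0021,-0.001,0,0,0]
    - [0,0,-0.0022,-0.0008,0,0,0]
    - [0,0,-0.0022,-0.0008,0,0,0]
    - [0,0,0,0,0,0,0]

```text
time_s: 18.95
tcp_pos: [0.4596, -0.1522, 0.0974]
eef_rot: [180.0, 0.0, -15.2]
contact_force: [0.0, -5.7, 2.5]
gripper_width: 0.0002
gripper_force: 2.7
```

```bash
python3 - <<'E'
from h import *
clip()
E
```

```text
(array([-0.129 , -0.0012,  0.0974]), array([ 0. , -5.7,  2.5]))
1 hook x of top 0.09678209812055462 top 0.10286813317807492
-1 hook x of top 0.13553592713391185 top 0.11927062951590515
lid ((0.0027154460549354553, -0.00019665807485580444), (0.13085739314556122, 0.19459277391433716), 89.87017822265625) 0.0974998425478921
```

apply_moves:
  targets:
    - [0,0,-0.002,-0.0006,0,0,0]
    - [0,0,-0.002,-0.0005,0,0,0]
    - [0,0,-0.0015,-0.0004,0,0,0]
    - [0,0,0,0,0,0,0]

```text
time_s: 19.33
tcp_pos: [0.461, -0.1468, 0.0987]
eef_rot: [180.0, 0.0, -15.3]
contact_force: [0.0, -4.2, 0.1]
gripper_width: 0.0007
gripper_force: 2.3
```

```bash
python3 - <<'E'
from h import *
clip()
E
```

```text
(array([-0.1234, -0.0011,  0.0987]), array([ 0. , -4.2,  0.1]))
1 hook x of top 0.09939994136466268 top 0.10127027371209776
-1 hook x of top 0.13169138558996787 top 0.11916372441162339
lid ((-6.002932786941528e-05, 0.00027323514223098755), (0.12911508977413177, 0.2000690996646881), 89.68190002441406) 0.09751404616037856
```

apply_moves:
  targets:
    - [0,0,-0.002,-0.0003,0,0,0]
    - [0,0,-0.0015,0,0,0,0]
    - [0,0,0,0,0,0,0]

```text
time_s: 19.63
tcp_pos: [0.4617, -0.1443, 0.0992]
eef_rot: [179.9, 0.0, -15.2]
contact_force: [-0.3, -11.1, -0.2]
gripper_width: 0.0004
gripper_force: 5.5
```

```bash
python3 - <<'E'
from h import *
clip()
E
```

```text
(array([-0.1208, -0.0011,  0.0992]), array([ -0.3, -11.1,  -0.2]))
1 hook x of top 0.09687055271593395 top 0.102998778360122
-1 hook x of top 0.1287433625642962 top 0.11887398503925203
lid ((4.731863737106323e-05, -4.222989082336426e-05), (0.12956908345222473, 0.19987119734287262), 89.90182495117188) 0.09745768723365655
```

apply_moves:
  targets:
    - [0,0,-0.0015,0,0,0,0]
    - [0,0,-0.001,0,0,0,0]
    - [0,0,0,0,0,0,0]

```text
time_s: 19.93
tcp_pos: [0.4612, -0.1429, 0.0991]
eef_rot: [179.8, 0.1, -15.3]
contact_force: [-2.8, -17.8, 2.2]
gripper_width: 0.0004
gripper_force: 8.8
```

```bash
python3 - <<'E'
from h import *
clip()
E
```

```text
(array([-0.1196, -0.0003,  0.0991]), array([ -2.8, -17.8,   2.2]))
1 hook x of top 0.09648740608631749 top 0.10430571859492911
-1 hook x of top 0.12962887484743574 top 0.11901511106053798
lid ((-0.00012883543968200684, 0.000577777624130249), (0.12823818624019623, 0.1997438371181488), 89.6893081665039) 0.09751869125854812
```

The force has reached 17.8 N, so this clip is on its stop too. I'll retreat and verify.

apply_moves:
  targets:
    - [0,0,0.01,0,0,0,0]
    - [0,0,0.025,0,0,0,0]
    - [0,0,0.025,0,0,0,0]
    - [0,0,0,-0.035,0,0,0]
    - [0,0,0,-0.035,0,0,0]
    - [0,0,0,-0.035,0,0,0]
    - [0,0,0,-0.035,0,0,0]
    - [0,0,0,-0.02,0,0,0]
    - [0,0,0,0,0,0,0]
    - [0,0,0,0,0,0,0]

```text
time_s: 20.82
tcp_pos: [0.4476, -0.1985, 0.2603]
eef_rot: [-179.9, -0.2, -15.3]
contact_force: [-0.5, 1.0, -0.2]
gripper_width: 0.0002
gripper_force: 0.0
```

```bash
python3 - <<'E'
from h import *
clip()
c=cap('scene');cv2.imwrite('pics/s6.png',cv2.resize(c['frame'][230:380,270:470,::-1],None,fx=3.9,fy=3.9))
for n in('scene','top'):
    L=local(pts(cap(n)),C0,YA)
    for s in(1,-1):
        P=L[(s*L[...,0]>.1)&(s*L[...,0]<.16)&(abs(L[...,1])<.045)&(L[...,2]>.06)&(L[...,2]<.12)];print(n,s,'outmost',np.percentile(P[:,0]*s,98))
E
```

```text
(array([-0.1768, -0.0019,  0.2603]), array([-0.5,  1. , -0.2]))
1 hook x of top 0.0966535776288813 top 0.10487723973187112
-1 hook x of top 0.09589836680142948 top 0.10488952403176934
lid ((0.0002979859709739685, -0.00027757883071899414), (0.13077421486377716, 0.19912856817245483), 89.65548706054688) 0.09746799819292629
scene 1 outmost 0.10553315826667206
scene -1 outmost 0.10455437644119901
top 1 outmost 0.10557979790238592Traceback (most recent call last):
  File "<stdin>", line 7, in <module>
    return _quantile_unchecked(
        a, q, axis, out, overwrite_input, method, keepdims, weights)
    return _ureduce(a,
                    func=_quantile_ureduce_func,
    ...<5 lines>...
                    overwrite_input=overwrite_input,
                    method=method)
    r = func(a, **kwargs)
    result = _quantile(arr,
                       quantiles=q,
    ...<2 lines>...
                       out=out,
                       weights=wgt)
    slices_having_nans = np.isnan(arr[-1, ...])
                                  ~~~^^^^^^^^^
IndexError: index -1 is out of bounds for axis 0 with size 0
```

View pics/s6.png

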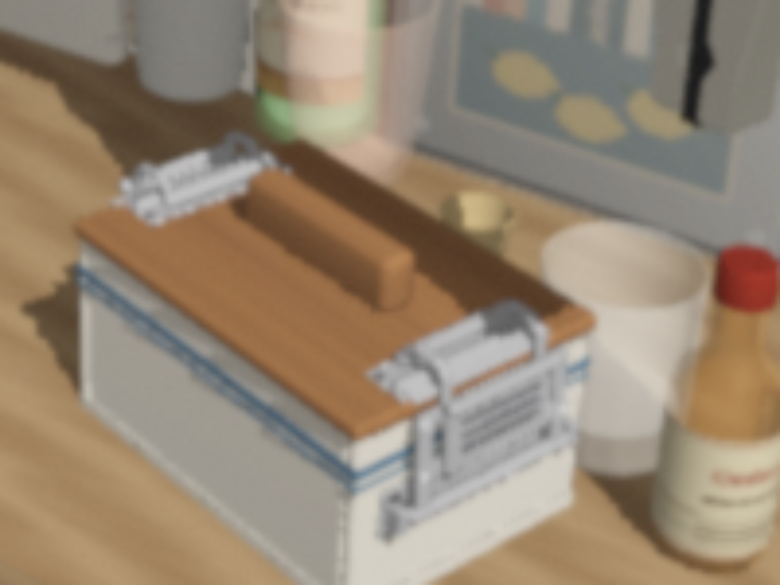

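Both clips are upright and hooked over the ridges, at (195,180) and (470,350). They measure symmetric, with hooks at 0.0967 and 0.0959 m and tabs at 0.1055 and 0.1046 m. The lid is flush, the neighbouring glasses look undisturbed, and the arm is clear.

```bash
python3 -c "
from plant import close_job
print(close_job())"
```

```text
the job is handed in; nothing more can be done
None
```

The lid is seated on the crock and both clips are snapped shut over it. I saw no bystander disturbed, and the job was handed in at about 21 s of the 64 s allowed; the hand-in returned no verdict.

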